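# Stir the sugared nuts under the bar lamp and stand the spoon back

## Robot

A 6-joint arm with a two-finger parallel gripper is mounted at the origin on the work surface. World frame = base frame: x ahead of the robot, y to its left, z up, the work surface at z = 0. Lengths are in mm, angles in rad, forces in N, time in s.
With the tool pointing down it reaches from about 325 to 850 mm from the base axis. Payload 15.5 kg.
Tool frame: the origin (TCP) lies at the very end of the fingers, on their centre line; the grasp point (between the pads) lies 19 mm behind it; z points along the fingers, y is the line along which they close (so a half turn about z gives the same grasp; the last joint's range is limited). The gripper opens to 91 mm and grips with 3 to 60 N. Pads are 32 mm wide; open, the fingers measure 118 mm over their backs; the gripper's body (76 mm by 178 mm) begins 60 mm behind the grasp point.
Start: joints at [-1.371, 0.494, 1.345, -0, 1.302, -0.096], TCP at [182.192, -597.857, 213.915] pointing down, gripper open.
Joint ranges: [-2.91, 2.91], [-0.82, 2.16], [0.22, 2.67], [-1.22, 4.37], [0.12, 2.79], [-3.08, 3.08]. Speed limits (rad/s): [1.89, 1.89, 2.57, 3.01, 3.01, 3.01].

## Interface

Orientations are given as a 3x3 rotation matrix whose columns are the frame's x, y, z axes.
In Python, from rig import robot gives the robot as it stands. The module is installed in compiled form; this text tells all that it offers.
- The arm moves only by the tool jog_arm, never from a script. Its argument "series" is a list of rows, each an object with "delta_rot": the turn, a rotation vector about the tool's x, y, z scaled (see below), a list of three; "travel": the shift along the tool's x, y, z scaled (see below), a list of three; "grip": the opening, from -1 (shut) to 1 (fully open). In form: [{"delta_rot": [rx, ry, rz], "travel": [tx, ty, tz], "grip": grip}, ...]. A call has 1 to 8 rows; each row is the pose to reach, as a shift and turn from the pose commanded when the call began, along the tool's axes at that moment; what a row does not reach only later rows make up. The controller multiplies each number of a shift by 0.75 m and each number of a turn by pi/2 rad. A row lasts 1/10 s, in which the tool goes at most 50 mm and 8.59 degrees, less where a joint would pass 70% of its speed; a pose out of reach is approached as far as the arm can. A call with a number of a shift or a turn outside -1 to 1 is refused whole. A call with a gripper value outside its range is refused whole. The fingers move at their own pace and stop on an object; "newtons" is the grip in N (left out, the last holds). Time passes only in rows, so rows that repeat a pose let the fingers close. It gives the time, the measured TCP pose, the force, the opening and the grip force at its end, in the units of the state.
- robot.observe(): the state, without advancing time (a new reading comes with each control period).
- robot.camera(name): name is "side" or "top"; returns a dict with "pixels" (384x512x3 uint8, red, green, blue), "z_map" (384x512 float32, mm along the optical axis (not along the pixel's ray), 0 where there is no reading), "fx", "fy", "cx", "cy" (pixels), "cam_to_world" (4x4, takes a point from camera to world coordinates). Camera axes: x right, y down, z forward; pixel columns grow to the right and rows downward; lengths in mm; the calibration is good to about 2 mm. A picture is of the moment at which its call begins.
- robot.job_done(): hands the job in; it is judged then, once.
The state is a dict: "time_s": time; "joint_positions": joint angles; "qvel": joint speeds; "joint_efforts": joint torques, N m; "tool_pos": TCP position; "orientation": TCP orientation; "force": force on the tool from outside, world axes, zero at the start; "wrist_torque": the same for the moment, N m; "gripper_width": opening from 0.0 (shut) to 1.0 (fully open); "grip_force": force on a finger pad.
Only numpy, scipy, OpenCV 4.12 (cv2) and the standard library are available. Lean on these libraries where they do the work, as an engineer would, in place of code of your own. Each camera call takes 0.05 s, during which the arm holds its last target. There are 200 camera calls.

## Task

Take the spoon from its leaning stand and, reaching in under the lamp bar, stir the sugared nuts in the wooden bowl until the round and the oblong ones are mixed: both shapes lie in the near half and in the far half of the bowl (either side of the lamp bar), and also both in its left half and in its right half. Then stand the spoon back in its stand as you found it, tip down against the ridge and shaft leaning in the fork. Keep every nut in the bowl, touch the nuts only with the spoon, and leave the lamp, cup, glass and ashtray alone.

Things in the scene. Friction and masses are not known exactly. Their poses are not given: they have to be found in the camera images.
- bowl: dark wooden round bowl, fixed, outer diameter 136 mm, 60 mm high; flat inner floor of radius 42 mm, 6 mm above its underside; inside radius 57 mm at 20 mm height and 63 mm at the rim; holds ten sugared nuts in a layer. Origin: centre of the underside; z up; x square to the lamp bar, away from the robot (far half x > 0, near half x < 0); y to the left, along the bar (left half y > 0).
- lamp: slim dark LED bar lamp, fixed; origin and axes are those of the bowl within 2 mm. Bar 20 mm wide (x) from y -120 to +110 mm, straight over the middle of the bowl, underside 231 and top 249 mm above the table. From its +y end a 12 mm tube runs at that height to a 12 mm post at x 100, y 120 mm, foot radius 35 mm.
- stand: fixed spoon stand. Origin: on the table under the spoon tip's place; z up; spoon leans 25 degrees from vertical to -x. Wooden base x -92..24, y +-32, 8 mm thick; ridge with face at x 3.5, 18 mm high, stops the tip; steel fork at x -60, z 119, prongs 19 to 34 mm apart. Spoon in place: tip (0, 0, 9), end (-93, 0, 209) mm. It lifts straight up off it and goes straight down into it.
- spoon_tip (a point): tip of the spoon: lowest point of its round steel head (28 mm across, 5 mm thick, wide side along the stand's y at the start). The spoon is loose, straight, 80 g, 220 mm long: 9 mm round steel shaft from 25 to 140 mm, square wooden handle 12 x 12 mm from 140 to 220 mm from the tip.
- spoon_grip (a point): point on the axis of the spoon's handle 180 mm from the tip, a good place to grip across the stand's y.
- spoon_end (a point): handle end of the spoon, on its axis, 220 mm from the tip.
- cup: bystander: white coffee cup fast on its saucer, saucer radius 66 mm, 66 mm high. Origin: centre of the underside.
- tumbler: bystander: empty clear glass, radius 36 mm, 90 mm high. Origin: centre of the underside.
- tray: bystander: low round steel ashtray, radius 45 mm, 36 mm high. Origin: centre of the underside.
- ball0: one of five round sugared nuts, cream-coloured, 22 mm ball, 12 g, origin at its centre.
- ball1: one of five round sugared nuts, cream-coloured, 22 mm ball, 12 g, origin at its centre.
- ball2: one of five round sugared nuts, cream-coloured, 22 mm ball, 12 g, origin at its centre.
- ball3: one of five round sugared nuts, cream-coloured, 22 mm ball, 12 g, origin at its centre.
- ball4: one of five round sugared nuts, cream-coloured, 22 mm ball, 12 g, origin at its centre.
- almond0: one of five oblong sugared almonds, cream-coloured, 18 mm thick and 30 mm long (along its y), 12 g, origin at its centre.
- almond1: one of five oblong sugared almonds, cream-coloured, 18 mm thick and 30 mm long (along its y), 12 g, origin at its centre.
- almond2: one of five oblong sugared almonds, cream-coloured, 18 mm thick and 30 mm long (along its y), 12 g, origin at its centre.
- almond3: one of five oblong sugared almonds, cream-coloured, 18 mm thick and 30 mm long (along its y), 12 g, origin at its centre.
- almond4: one of five oblong sugared almonds, cream-coloured, 18 mm thick and 30 mm long (along its y), 12 g, origin at its centre.
Not all that is in view belongs to the job. Of the things that look like the part that bears spoon_tip, the largest one is meant.

How it is judged (in metres and radians):
On the way, in this order (a step that is already met when the one before it is completed fails the run):
1. the spoon's tip is down in the bowl among the nuts (horizontal distance between spoon_tip and bowl below 0.056 m and z of spoon_tip in the frame of bowl below 0.04 m), for 0.2 s.
2. the nuts are mixed: near, far, left and right halves of the bowl (in its own frame) each hold at least one round and one oblong nut (x of any of ball0, ball1, ball2, ball3, ball4 in the frame of bowl below 0 m and x of any of ball0, ball1, ball2, ball3, ball4 in the frame of bowl above 0 m and y of any of ball0, ball1, ball2, ball3, ball4 in the frame of bowl below 0 m and y of any of ball0, ball1, ball2, ball3, ball4 in the frame of bowl above 0 m and x of any of almond0, almond1, almond2, almond3, almond4 in the frame of bowl below 0 m and x of any of almond0, almond1, almond2, almond3, almond4 in the frame of bowl above 0 m and y of any of almond0, almond1, almond2, almond3, almond4 in the frame of bowl below 0 m and y of any of almond0, almond1, almond2, almond3, almond4 in the frame of bowl above 0 m), for 0.2 s.
At the end, for the whole second after the job is handed in: Near, far, left and right halves of the bowl each hold the centre of at least one round and one oblong nut; all ten lie in the bowl, below the rim; the spoon is still in its stand (tip and handle end within 12 to 20 mm of place); cup, glass and ashtray within 15 mm of their start (all of step 2 and horizontal distance between each of ball0, ball1, ball2, ball3, ball4, almond0, almond1, almond2, almond3, almond4 and bowl below 0.064 m and z of each of ball0, ball1, ball2, ball3, ball4, almond0, almond1, almond2, almond3, almond4 in the frame of bowl below 0.06 m and x of spoon_tip in the frame of stand between -0.015 and 0.012 m and y of spoon_tip in the frame of stand between -0.015 and 0.015 m and z of spoon_tip in the frame of stand below 0.02 m and x of spoon_end in the frame of stand between -0.113 and -0.073 m and y of spoon_end in the frame of stand between -0.02 and 0.02 m and z of spoon_end in the frame of stand between 0.189 and 0.229 m and linear speed of spoon below 0.02 m/s and distance of each of cup, tumbler, tray from where it was at the start of the episode below 0.015 m); the robot touches nothing.
It fails at once if a nut is thrown out of the bowl (horizontal distance between any of ball0, ball1, ball2, ball3, ball4, almond0, almond1, almond2, almond3, almond4 and bowl above 0.072 m).
It fails at once if a nut is touched by the gripper or arm (contact force between any of the fingers, the arm and ball0 above 0.5 N or contact force between any of the fingers, the arm and ball1 above 0.5 N or contact force between any of the fingers, the arm and ball2 above 0.5 N or contact force between any of the fingers, the arm and ball3 above 0.5 N or contact force between any of the fingers, the arm and ball4 above 0.5 N or contact force between any of the fingers, the arm and almond0 above 0.5 N or contact force between any of the fingers, the arm and almond1 above 0.5 N or contact force between any of the fingers, the arm and almond2 above 0.5 N or contact force between any of the fingers, the arm and almond3 above 0.5 N or contact force between any of the fingers, the arm and almond4 above 0.5 N).
It fails at once if the lamp is knocked (contact force between lamp and anything else above 2 N).
It fails at once if cup, glass or ashtray is pushed away or tipped (distance of any of cup, tumbler, tray from where it was at the start of the episode above 0.02 m or angle between any of cup, tumbler, tray's own z axis and vertical above 0.2 rad).
It also fails if it takes over 64 s, if anything falls off the work surface, if the arm or the gripper's body presses on something with over 40 N, if the wrist force passes 120 N, or if a joint passes its speed limit or range.

## Working session

There is one attempt and no reset: what is moved stays moved. The work goes in short steps, Python scripts to look and compute and a tool call to move; the robot and the scene stay as the last step left them, time stands still between calls to the robot, and variables do not carry over. Pictures are saved under pics/ and viewed, at most 10 in all, crops included, and the job is handed in when it is done.

Besides the shell and the picture viewer there is one more tool, called as name([rows], argument=value, ...), one row to a line, values as JSON. jog_arm: Moves the arm, as the interface text tells. Its arguments: {"type":"object","properties":{"series":{"type":"array"},"newtons":{"type":"number"}},"required":["series"]}

```bash
mkdir -p pics; cat > h.py <<'E'
import numpy as np,cv2
from rig import robot
def cam(n):
    c=robot.camera(n);c['T']=np.array(c['cam_to_world']);return c
def pts(c):
    z=c['z_map'];v,u=np.mgrid[:z.shape[0],:z.shape[1]]
    P=np.stack([(u-c['cx'])/c['fx']*z,(v-c['cy'])/c['fy']*z,z],-1)
    return P@c['T'][:3,:3].T+c['T'][:3,3]
def save(c,f): cv2.imwrite('pics/'+f,c['pixels'][:,:,::-1])
E
python3 - <<'E'
from h import *
for n in('top','side'):
    c=cam(n);save(c,n+'0.png');print(n,c['fx'],c['cx'],c['cy'],c['T'].round(3).tolist())
    np.savez(n+'0.npz',P=pts(c),z=c['z_map'],px=c['pixels'])
print(robot.observe())
E
```

```text
top 356.35886535395144 257.59038860120637 187.62413374043328 [[0.029, -0.997, 0.077, 437.617], [-1.0, -0.028, 0.011, -74.532], [-0.009, -0.077, -0.997, 1051.148], [0.0, 0.0, 0.0, 1.0]]
side 420.4043557509632 260.0880245292384 191.80208848034363 [[-0.734, -0.48, 0.482, 32.145], [-0.679, 0.502, -0.535, 487.911], [0.015, -0.719, -0.694, 845.194], [0.0, 0.0, 0.0, 1.0]]
{'time_s': 0.1, 'joint_positions': array([-1.37048825e+00,  4.94103826e-01,  1.34605682e+00,  6.37842167e-07,
        1.30253080e+00, -9.55076270e-02]), 'qvel': array([-0.00167811, -0.00306156, -0.00513352, -0.00048026,  0.00204294,
       -0.00016662]), 'joint_efforts': array([ 1.45807833e-03, -8.80242562e+01, -3.82543695e+01,  7.08637806e-02,
        4.82571451e-02, -2.14784973e-05]), 'tool_pos': array([ 182.12962887, -597.51237454,  213.41279461]), 'orientation': array([[ 9.56564727e-01,  2.91519941e-01, -2.18024956e-04],
       [ 2.91520003e-01, -9.56564126e-01,  1.07694271e-03],
       [ 1.05395422e-04, -1.09372404e-03, -9.99999396e-01]]), 'force': array([ 0.78069835, -0.2931095 ,  0.21161769]), 'wrist_torque': array([ 0.00127695, -0.00939464,  0.02268663]), 'grip_force': 0.0, 'gripper_width': 1.0005913160748274}
```

View pics/top0.png

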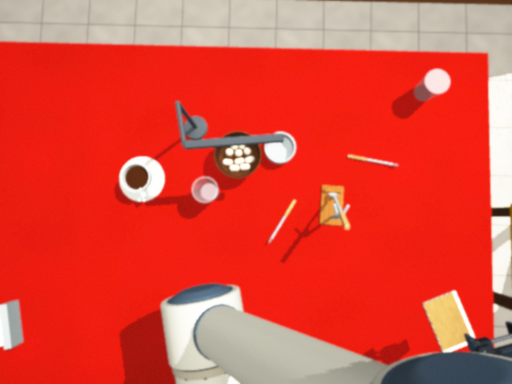

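View pics/side0.png

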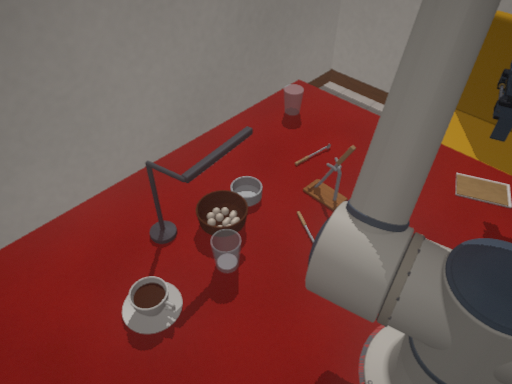

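The top view shows the bowl at (237,157) under the lamp bar, tumbler (205,190), ashtray (280,148) and cup (142,179). There are three spoon-like things: (335,207) leaning in the stand, and two lying at (373,160) and (283,222). The leaning one is the largest and is in the stand, so it is the candidate. I'll confirm it in a crop and measure.

```bash
python3 - <<'E'
from h import *
t=np.load('top0.npz');s=np.load('side0.npz')
a=cv2.resize(t['px'][170:245,295:395],None,fx=4,fy=4,interpolation=2)
b=cv2.resize(t['px'][115:215,170:310],None,fx=2.85,fy=2.85,interpolation=2)[:300,:400]
c=cv2.resize(s['px'][135:225,285:375],None,fx=3.3,fy=3.3,interpolation=2)
d=cv2.resize(s['px'][180:255,185:285],None,fx=4,fy=4,interpolation=2)
m=np.zeros((600,800,3),np.uint8)
for im,(y,x) in zip((a,b,c,d),((0,0),(0,400),(300,0),(300,400))): m[y:y+im.shape[0],x:x+im.shape[1]]=im
cv2.imwrite('pics/crop.png',m[:,:,::-1])
for n,D in(('top',t),('side',s)):
    P=D['P'];z=P[...,2]
    hsv=cv2.cvtColor(D['px'],cv2.COLOR_RGB2HSV).astype(int)
    red=((hsv[...,0]<5)|(hsv[...,0]>172))&(hsv[...,1]>190)
    print(n,'table z',np.median(z[red&(D['z']>0)]))
    # stand base: wood hue at z ~8
    sl=(slice(170,245),slice(300,360)) if n=='top' else (slice(130,225),slice(290,370))
    p=P[sl];h=hsv[sl]
    base=(h[...,0]>5)&(h[...,0]<25)&(p[...,2]>2)&(p[...,2]<14)&(h[...,1]>100)&(abs(p[...,0]-400)<150)
    q=p[base][:,:2].astype(np.float32);r=cv2.minAreaRect(q);print('base',r,len(q),cv2.boxPoints(r).round(0).tolist())
    k=(p[...,2]>140)&(h[...,1]>60)&(p[...,2]<230);print('handle',k.sum(),np.c_[p[k]][np.argsort(p[k][:,2])][::max(1,k.sum()//12)].round().tolist())
    sl=(slice(90,215),slice(160,300)) if n=='top' else (slice(120,255),slice(140,270))
    p=P[sl].reshape(-1,3)
    b=p[(p[:,2]>222)&(p[:,2]<262)];r=cv2.minAreaRect(b[:,:2].astype(np.float32));print('lamp',r,len(b),np.median(b[:,2]))
    D2=hsv[sl].reshape(-1,3)
    w=p[(p[:,2]>50)&(p[:,2]<68)&(D2[:,2]<130)&(D2[:,0]<25)];print('rim',len(w),cv2.minEnclosingCircle(w[:,:2].astype(np.float32)) if len(w) else 0)
E
```

```text
top table z 0.18416485313889552
base ((475.6971740722656, -288.77667236328125), (120.30652618408203, 89.5059585571289), 1.7343008518218994) 628 [[414.0, -246.0], [417.0, -335.0], [537.0, -332.0], [534.0, -242.0]]
handle 108 [[452.0, -280.0, 143.0], [449.0, -276.0, 149.0], [437.0, -272.0, 157.0], [442.0, -278.0, 166.0], [439.0, -276.0, 173.0], [430.0, -272.0, 181.0], [432.0, -275.0, 186.0], [427.0, -271.0, 194.0], [425.0, -279.0, 202.0], [416.0, -271.0, 205.0], [416.0, -282.0, 208.0], [419.0, -282.0, 210.0]]
lamp ((613.340576171875, 17.224075317382812), (266.1836853027344, 100.17233276367188), 74.03907775878906) 1170 248.19633183059375
rim 134 ((607.9506225585938, -3.556574821472168), 64.71401977539062)
side table z 1.3216134012579346
base ((477.1014099121094, -305.3614196777344), (122.03268432617188, 324.5843811035156), 1.6000310182571411) 609 [[412.0, -145.0], [421.0, -469.0], [543.0, -466.0], [534.0, -141.0]]
handle 119 [[444.0, -274.0, 142.0], [439.0, -274.0, 150.0], [438.0, -276.0, 155.0], [431.0, -278.0, 161.0], [429.0, -282.0, 167.0], [431.0, -274.0, 173.0], [435.0, -274.0, 177.0], [426.0, -273.0, 183.0], [421.0, -273.0, 189.0], [417.0, -273.0, 195.0], [414.0, -272.0, 200.0], [412.0, -280.0, 206.0], [418.0, -280.0, 209.0], [415.0, -279.0, 212.0]]
lamp ((612.7127685546875, 16.67236328125), (267.3424987792969, 101.76206970214844), 73.77322387695312) 1136 247.68391732787563
rim 597 ((591.7446899414062, 48.74156188964844), 123.01333618164062)
```

View pics/crop.png

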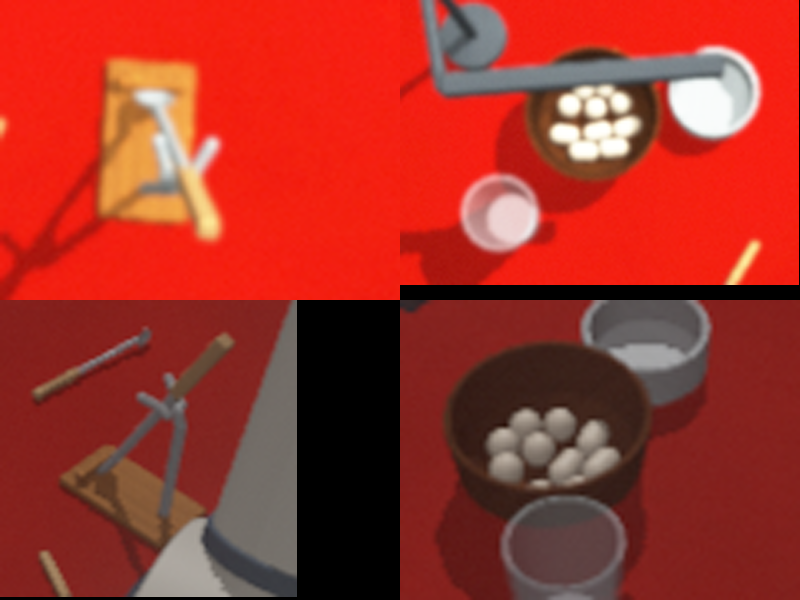

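The crop confirms it: the large spoon leans in the fork, while the two lying ones are smaller. Balls are in the far half, almonds in the near half. Now the finer fits.

```bash
cat > m.py <<'E'
from h import *
from scipy.optimize import least_squares
t=np.load('top0.npz');s=np.load('side0.npz')
for n,D in(('top',t),('side',s)):
    P=D['P'];hsv=cv2.cvtColor(D['px'],cv2.COLOR_RGB2HSV).astype(int);F=P.reshape(-1,3);H=hsv.reshape(-1,3)
    near=lambda x,y,r:np.hypot(F[:,0]-x,F[:,1]-y)<r
    wood=(H[:,0]>5)&(H[:,0]<25)&(H[:,1]>70)
    k=near(475,-285,75)&wood&(F[:,2]>3)&(F[:,2]<14)
    r=cv2.minAreaRect(F[k][:,:2].astype(np.float32));print(n,'base',r,k.sum())
    for lo,hi in((60,120),(140,205)):
        k=near(440,-278,60)&(F[:,2]>lo)&(F[:,2]<hi)&(wood if lo>130 else True)
        q=F[k]
        if len(q)>10:
            zz=q[:,2]
            c=[np.polyfit(zz,q[:,i],1) for i in(0,1)];
            print(' spoon',lo,len(q),'xy at z=100,172,209',[[round(float(np.polyval(c[i],z)),1) for i in(0,1)] for z in(9,100,172,209)])
    k=near(610,0,130)&(F[:,2]>240)&(F[:,2]<256)
    q=F[k];r=None
    for it in range(3):
        f=np.polyfit(q[:,1],q[:,0],1);q=q[abs(q[:,0]-np.polyval(f,q[:,1]))<14]
    print(' bar slope',np.degrees(np.arctan(f[0])),'x at y0',f[1],'y ext',q[:,1].min(),q[:,1].max(),'w',np.ptp(q[:,0]-np.polyval(f,q[:,1])),np.median(q[:,2]))
    k=near(608,-4,80)&(F[:,2]>55)&(F[:,2]<66);q=F[k]
    g=least_squares(lambda p:np.hypot(q[:,0]-p[0],q[:,1]-p[1])-65.5,[608,-4],loss='soft_l1').x;print(' bowl',g,len(q))
    for nm,z0,z1,b in(('cup',40,75,(580,190)),('tray',28,42,(610,-115)),('tum',70,100,(540,60)),('post',60,225,(660,105))):
        k=near(*b,90)&(F[:,2]>z0)&(F[:,2]<z1);q=F[k]
        if nm=='tray':k&=near(608,-4,80)==0;q=F[k]
        if len(q)>5:print(' ',nm,cv2.minEnclosingCircle(q[:,:2].astype(np.float32)),np.median(q,0).round(),len(q))
E
python3 m.py
```

```text
top base ((474.10589599609375, -280.85479736328125), (67.2885513305664, 118.39541625976562), 87.598388671875) 632
 spoon 60 58 xy at z=100,172,209 [[490.5, -277.2], [457.3, -276.7], [431.0, -276.3], [417.5, -276.1]]
 spoon 140 82 xy at z=100,172,209 [[517.4, -279.0], [472.7, -277.2], [437.3, -275.8], [419.1, -275.0]]
 bar slope -4.000703491717146 x at y0 606.5627709595207 y ext -120.33186458106344 114.09216585771117 w 24.136191942251344 248.84708591035871
 bowl [607.48933155  -3.38480036] 236
  cup ((544.2037353515625, 261.18035888671875), 35.95493698120117) [547. 257.  53.] 201
  tray ((636.6888427734375, -122.98159790039062), 45.12484359741211) [ 625. -140.   35.] 139
  tum ((503.744140625, 80.66173553466797), 35.389198303222656) [506.  90.  89.] 175
  post ((648.6566162109375, 79.25599670410156), 66.4515609741211) [688. 123. 124.] 116
side base ((474.50579833984375, -280.19293212890625), (67.20305633544922, 114.70823669433594), 86.30416870117188) 560
 spoon 60 116 xy at z=100,172,209 [[479.1, -277.3], [449.1, -277.6], [425.3, -277.9], [413.1, -278.0]]
 spoon 140 89 xy at z=100,172,209 [[508.8, -276.8], [466.6, -275.2], [433.2, -273.8], [416.0, -273.1]]
 bar slope -3.692438396688932 x at y0 603.2663498558632 y ext -122.45896148968984 114.63360759303742 w 22.862014209765675 249.58865243006403
 bowl [606.37501309  -4.00669624] 363
  cup ((543.9512939453125, 260.24322509765625), 36.460227966308594) [551. 256.  55.] 410
  tray ((635.3167724609375, -125.48654174804688), 45.49993896484375) [ 641. -135.   35.] 201
  tum ((504.0304260253906, 79.0531234741211), 37.13904571533203) [506.  78.  84.] 434
  post ((648.41357421875, 81.68865203857422), 69.13204956054688) [689. 128. 134.] 320
```

```bash
cat > nuts.py <<'E'
from h import *
import sys
from scipy import ndimage
B=np.array([607,-3.7]);a=np.radians(3.85);Rb=np.array([[np.cos(a),np.sin(a)],[-np.sin(a),np.cos(a)]])
def run(tag,old=None):
    out=[]
    for n in('side','top'):
        if old: D=np.load(n+'0.npz');P,px=D['P'],D['px']
        else: c=cam(n);P,px=pts(c),c['pixels']
        hsv=cv2.cvtColor(px,cv2.COLOR_RGB2HSV).astype(int)
        q=(P[...,:2]-B)@Rb.T
        inb=(np.hypot(q[...,0],q[...,1])<60)&(P[...,2]>9)&(P[...,2]<55)
        thr=95 if n=='side' else 165
        m=inb&(hsv[...,1]<110)&(hsv[...,2]>thr)
        # reach of each view: rectified mosaic onto plane z=17 in the bowl frame, 5 px/mm
        g=np.arange(65,-65,-.25);X,Y=np.meshgrid(g,g,indexing='ij')
        W=np.stack([*(np.moveaxis(np.stack([X,Y],-1)@Rb,-1,0)+B[:,None,None]),np.full(X.shape,18.)],-1)
        if old: c=cam(n)
        p=(W-c['T'][:3,3])@c['T'][:3,:3]
        u=(c['fx']*p[...,0]/p[...,2]+c['cx']).astype(np.float32);v=(c['fy']*p[...,1]/p[...,2]+c['cy']).astype(np.float32)
        im=cv2.remap(px,u,v,cv2.INTER_CUBIC)
        if n=='side': im=cv2.convertScaleAbs(im,alpha=1.4)
        im=np.ascontiguousarray(cv2.resize(im,(400,400)))
        cv2.line(im,(0,200),(399,200),(0,0,255),1);cv2.line(im,(200,0),(200,399),(0,0,255),1)
        cv2.circle(im,(200,200),int(42*400/130),(0,255,0),1)
        out.append(im)
        lab,k=ndimage.label(m);print(n,'nut px',m.sum(),'blobs (bx,by,n)',[(q[lab==i].mean(0).round().tolist(),int((lab==i).sum())) for i in range(1,k+1) if (lab==i).sum()>4])
    cv2.imwrite('pics/'+tag+'.png',np.hstack(out)[:,:,::-1])
if __name__=='__main__': run(sys.argv[1],len(sys.argv)>2)
E
python3 nuts.py n0 old
```

```text
side nut px 397 blobs (bx,by,n) [([19.0, 2.0], 238), ([-19.0, -12.0], 159)]
top nut px 453 blobs (bx,by,n) [([19.0, 0.0], 133), ([-16.0, -0.0], 320)]
```

View pics/n0.png

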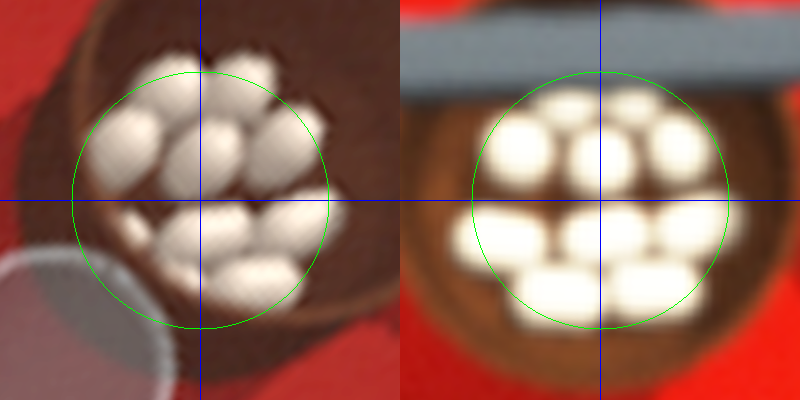

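```bash
cat > go.py <<'E'
from h import *
from scipy.spatial.transform import Rotation as Ro
def Rt(yaw,tilt):  # tool x along yaw heading, tool y right, z down; tilt: fingers swing away from the robot
    return (Ro.from_euler('z',yaw,degrees=True)*Ro.from_euler('y',-tilt,degrees=True)*Ro.from_matrix(np.diag([1,-1,-1.]))).as_matrix()
def rel(R,p,s=None):
    s=s or robot.observe();R0=np.array(s['orientation']);p0=np.array(s['tool_pos'])
    print('travel',(R0.T@(np.array(p)-p0)/750).round(4).tolist(),'rot',(Ro.from_matrix(R0.T@R).as_rotvec()/(np.pi/2)).round(4).tolist())
E
python3 - <<'E'
from go import *
rel(Rt(-3,0),[432.5,-276.5,275]);print(Rt(0,20).round(2).tolist())
E
```

```text
travel [0.4441, -0.3123, -0.0816] rot [-0.0005, 0.0, 0.2216]
[[0.94, 0.0, 0.34], [0.0, -1.0, 0.0], [0.34, 0.0, -0.94]]
```

The rectified pictures (up = far, left = +y, about 3.1 px/mm) show five balls in the far half, at roughly (17,26), (12,0), (16,-26), (30,11), (30,-12) mm in the bowl frame. The five almonds are in the near half, at (-12,32), (-11,-1), (-8,-31), (-30,13), (-29,-18). Now moving above the spoon.

jog_arm([
  {"delta_rot": [0,0,0.222],"travel": [0.444,-0.312,-0.082],"grip": 1},
  {"delta_rot": [0,0,0.222],"travel": [0.444,-0.312,-0.082],"grip": 1},
  {"delta_rot": [0,0,0.222],"travel": [0.444,-0.312,-0.082],"grip": 1},
  {"delta_rot": [0,0,0.222],"travel": [0.444,-0.312,-0.082],"grip": 1},
  {"delta_rot": [0,0,0.222],"travel": [0.444,-0.312,-0.082],"grip": 1},
  {"delta_rot": [0,0,0.222],"travel": [0.444,-0.312,-0.082],"grip": 1},
  {"delta_rot": [0,0,0.222],"travel": [0.444,-0.312,-0.082],"grip": 1},
  {"delta_rot": [0,0,0.222],"travel": [0.444,-0.312,-0.082],"grip": 1},
])

```text
time_s: 1.0
tool_pos: [424.7, -286.2, 273.7]
orientation: [[0.999, -0.053, 0.0], [-0.053, -0.999, -0.0], [0.0, 0.0, -1.0]]
force: [1.7, -0.2, -0.4]
gripper_width: 1.003
grip_force: 0.0
```

```bash
python3 - <<'E'
from go import *
s=robot.observe();print(s['time_s'],s['tool_pos'],s['joint_positions'].round(2),s['qvel'].round(2));rel(Rt(-3,0),[432.5,-276.5,153],s)
E
```

```text
1.0 [ 424.72550598 -286.21833287  273.69247653] [-0.71  0.28  1.53  0.    1.33  0.91] [ 0.97 -0.04 -0.15 -0.    0.19  0.96]
travel [0.0096, -0.0135, 0.1609] rot [0.0001, -0.0001, -0.0005]
```

jog_arm([
  {"delta_rot": [0,0,0],"travel": [0,0,0],"grip": 1},
  {"delta_rot": [0,0,0],"travel": [0,0,0],"grip": 1},
])

```text
time_s: 1.2
tool_pos: [424.4, -287.2, 273.4]
orientation: [[0.999, -0.05, 0.0], [-0.05, -0.999, -0.0], [0.0, 0.0, -1.0]]
force: [0.0, -1.1, -0.4]
gripper_width: 0.999
grip_force: 0.0
```

```bash
sed -i "s/print('travel'/print(s['time_s'],p0.round(1),'travel'/" go.py; python3 - <<'E'
from go import *
rel(Rt(-3,0),[432.5,-276.5,153])
E
```

```text
1.2 [ 424.4 -287.2  273.4] travel [0.01, -0.0149, 0.1605] rot [0.0002, -0.0, 0.0013]
```

jog_arm([
  {"delta_rot": [0,0,0],"travel": [0.01,-0.015,0],"grip": 1},
  {"delta_rot": [0,0,0],"travel": [0.01,-0.015,0.05],"grip": 1},
  {"delta_rot": [0,0,0],"travel": [0.01,-0.015,0.1],"grip": 1},
  {"delta_rot": [0,0,0],"travel": [0.01,-0.015,0.14],"grip": 1},
  {"delta_rot": [0,0,0],"travel": [0.01,-0.015,0.16],"grip": 1},
  {"delta_rot": [0,0,0],"travel": [0.01,-0.015,0.16],"grip": 1},
  {"delta_rot": [0,0,0],"travel": [0.01,-0.015,0.16],"grip": 1},
])

```text
time_s: 1.9
tool_pos: [431.8, -277.7, 153.6]
orientation: [[0.999, -0.054, -0.0], [-0.054, -0.999, 0.0], [-0.0, -0.0, -1.0]]
force: [0.8, 0.2, 0.9]
gripper_width: 1.0
grip_force: 0.0
```

```bash
python3 - <<'E'
from go import *
rel(Rt(-3,0),[432.5,-276.5,153])
c=cam('top');P=pts(c).reshape(-1,3)
k=(np.hypot(P[:,0]-432,P[:,1]+277)<130)&(P[:,2]>120)&(P[:,2]<215);print(k.sum())
t=c['pixels'][165:250,290:390];s=cam('side')['pixels'][120:220,280:380]
cv2.imwrite('pics/g1.png',np.hstack([cv2.resize(t,(400,400),interpolation=2),cv2.resize(s,(400,400),interpolation=2)])[:,:,::-1])
E
```

```text
1.9 [ 431.8 -277.7  153.6] travel [0.0008, -0.0017, 0.0007] rot [-0.0001, 0.0001, -0.0012]
0
```

View pics/g1.png

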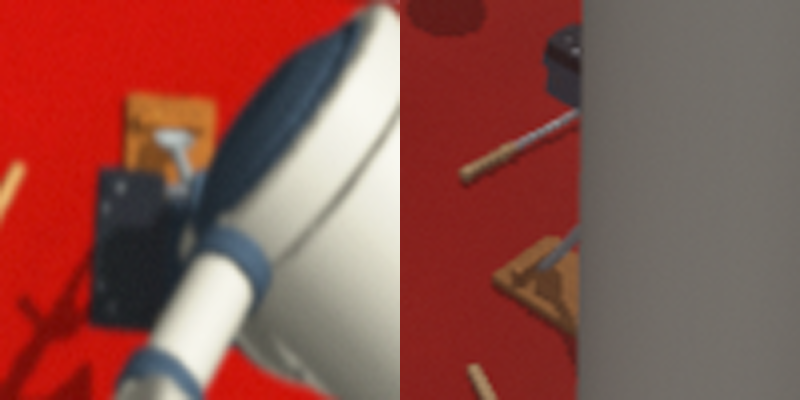

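The view shows the spoon head still at the ridge and the gripper straddling the handle. Closing.

jog_arm([
  {"delta_rot": [0,0,0],"travel": [0,0,0],"grip": -1},
  {"delta_rot": [0,0,0],"travel": [0,0,0],"grip": -1},
  {"delta_rot": [0,0,0],"travel": [0,0,0],"grip": -1},
  {"delta_rot": [0,0,0],"travel": [0,0,0],"grip": -1},
  {"delta_rot": [0,0,0],"travel": [0,0,0],"grip": -1},
  {"delta_rot": [0,0,0],"travel": [0,0,0],"grip": -1},
  {"delta_rot": [0,0,0],"travel": [0,0,0],"grip": -1},
  {"delta_rot": [0,0,0],"travel": [0,0,0],"grip": -1},
], newtons=60)

```text
time_s: 2.8
tool_pos: [432.0, -277.1, 153.3]
orientation: [[0.999, -0.053, -0.0], [-0.053, -0.999, 0.0], [-0.0, -0.0, -1.0]]
force: [0.8, 0.5, 0.9]
gripper_width: 0.331
grip_force: 0.0
```

jog_arm([
  {"delta_rot": [0,0,0],"travel": [0,0,0],"grip": -1},
  {"delta_rot": [0,0,0],"travel": [0,0,0],"grip": -1},
  {"delta_rot": [0,0,0],"travel": [0,0,0],"grip": -1},
  {"delta_rot": [0,0,0],"travel": [0,0,0],"grip": -1},
  {"delta_rot": [0,0,0],"travel": [0,0,0],"grip": -1},
])

```text
time_s: 3.3
tool_pos: [432.0, -277.2, 153.3]
orientation: [[0.999, -0.053, 0.0], [-0.053, -0.999, 0.0], [0.0, -0.0, -1.0]]
force: [-0.3, 0.3, -0.3]
gripper_width: 0.129
grip_force: 60.0
```

jog_arm([
  {"delta_rot": [0,0,0],"travel": [0,0,-0.02],"grip": -1},
  {"delta_rot": [0,0,0],"travel": [0,0,-0.05],"grip": -1},
  {"delta_rot": [0,0,0],"travel": [0,0,-0.08],"grip": -1},
  {"delta_rot": [0,0,0],"travel": [0,0,-0.12],"grip": -1},
  {"delta_rot": [0,0,0],"travel": [0,0,-0.15],"grip": -1},
  {"delta_rot": [0,0,0],"travel": [0,0,-0.15],"grip": -1},
])

```text
time_s: 3.9
tool_pos: [433.0, -278.1, 268.6]
orientation: [[0.999, -0.053, 0.004], [-0.053, -0.999, -0.003], [0.004, 0.003, -1.0]]
force: [0.1, -0.8, -0.9]
gripper_width: 0.126
grip_force: 60.0
```

```bash
cat >> go.py <<'E'
B=np.array([607,-3.7]);YB=3.85
def shaft():
    """spoon in the tool frame: points of the steel/wood below the fingers, both views"""
    s=robot.observe();R0=np.array(s['orientation']);p0=np.array(s['tool_pos'])
    for n in('top','side'):
        c=cam(n);hsv=cv2.cvtColor(c['pixels'],cv2.COLOR_RGB2HSV).astype(int)
        q=(pts(c)-p0)@R0
        k=(c['z_map']>0)&(abs(q[...,1])<20)&(q[...,2]>8)&(q[...,2]<165)&(q[...,0]>-30)&(q[...,0]<130)
        k&=~((hsv[...,1]>170)&((hsv[...,0]<6)|(hsv[...,0]>170)))
        x=q[k]
        if len(x)<10: print(n,len(x));continue
        f=np.polyfit(x[:,2],x[:,0],1);g=np.polyfit(x[:,2],x[:,1],1);print(n,len(x),'lean in tool',np.degrees(np.arctan(f[0])).round(1),'side',np.degrees(np.arctan(g[0])).round(1),'x at z=-19',np.polyval(f,-19).round(1),'zmax',np.sort(x[:,2])[-5:].round(),'y',np.median(x[:,1]).round(1))
E
python3 - <<'E'
from go import *
s=robot.observe();print(s['tool_pos'],s['gripper_width'],s['grip_force'],s['joint_positions'].round(2));shaft()
E
```

```text
[ 433.04509155 -278.08432034  268.59580568] 0.12622387860047268 59.99462306499481 [-0.69  0.28  1.54 -0.    1.32  0.94]
top 72 lean in tool 23.7 side 1.6 x at z=-19 6.8 zmax [139. 140. 140. 141. 142.] y -2.5
side 95 lean in tool 1.5 side -9.1 x at z=-19 46.6 zmax [141. 141. 141. 142. 145.] y -3.6
```

```bash
cat >> go.py <<'E'
TT=np.array([76,-1,144.])
def tcp(bx,by,z,tilt=15,yaw=YB,tt=TT):
    R=Rt(yaw,tilt);r=Ro.from_euler('z',YB,degrees=True).as_matrix()[:2,:2]
    return R,np.array([*(B+r@[bx,by]),z])-R@tt
E
python3 - <<'E'
from go import *
R,p=tcp(2,-13,100);print(p,R.round(2).tolist());rel(R,p)
E
```

```text
[499.5049833  -24.96570347 219.42307156] [[0.96, 0.07, 0.26], [0.06, -1.0, 0.02], [0.26, 0.0, -0.97]]
4.0 [ 431.9 -277.2  265.7] travel [0.0722, -0.3406, 0.0616] rot [0.0102, 0.1663, -0.076]
```

jog_arm([
  {"delta_rot": [0.0,0.04,-0.02],"travel": [0.012,-0.05,0.0],"grip": -1},
  {"delta_rot": [0.004,0.09,-0.04],"travel": [0.025,-0.11,0.0],"grip": -1},
  {"delta_rot": [0.006,0.13,-0.06],"travel": [0.04,-0.17,0.0],"grip": -1},
  {"delta_rot": [0.01,0.166,-0.076],"travel": [0.055,-0.23,0.02],"grip": -1},
  {"delta_rot": [0.01,0.166,-0.076],"travel": [0.065,-0.285,0.04],"grip": -1},
  {"delta_rot": [0.01,0.166,-0.076],"travel": [0.072,-0.325,0.06],"grip": -1},
  {"delta_rot": [0.01,0.166,-0.076],"travel": [0.072,-0.34,0.062],"grip": -1},
  {"delta_rot": [0.01,0.166,-0.076],"travel": [0.072,-0.34,0.062],"grip": -1},
])

```text
time_s: 4.8
tool_pos: [498.2, -23.6, 217.6]
orientation: [[0.965, 0.069, 0.254], [0.067, -0.998, 0.019], [0.255, -0.001, -0.967]]
force: [-0.6, -0.8, -1.0]
gripper_width: 0.127
grip_force: 60.0
```

jog_arm([
  {"delta_rot": [0,0,0],"travel": [0,0,0],"grip": -1},
  {"delta_rot": [0,0,0],"travel": [0,0,0],"grip": -1},
])

```text
time_s: 5.0
tool_pos: [499.3, -26.2, 219.2]
orientation: [[0.964, 0.066, 0.257], [0.064, -0.998, 0.017], [0.258, 0.0, -0.966]]
force: [0.7, -0.1, -1.6]
gripper_width: 0.128
grip_force: 60.0
```

```bash
python3 - <<'E'
from go import *
s=robot.observe();print(s['joint_positions'].round(2))
for z in(100,50,25,12):
    rel(*tcp(2,-13,z),s)
t=cam('top');p=t['pixels'];d=cam('side')['pixels']
cv2.imwrite('pics/t1.png',np.hstack([cv2.resize(p[100:220,170:290],(400,400),interpolation=2),cv2.resize(d[130:260,170:300],(400,400),interpolation=2)])[:,:,::-1])
E
```

```text
[-0.22  0.2   1.85  0.1   0.84  1.22]
5.0 [499.3 -26.2 219.2] travel [0.0004, -0.0016, -0.0002] rot [0.0002, 0.0005, -0.0005]
5.0 [499.3 -26.2 219.2] travel [-0.0168, -0.0016, 0.0642] rot [0.0002, 0.0005, -0.0005]
5.0 [499.3 -26.2 219.2] travel [-0.0254, -0.0016, 0.0964] rot [0.0002, 0.0005, -0.0005]
5.0 [499.3 -26.2 219.2] travel [-0.0299, -0.0016, 0.1132] rot [0.0002, 0.0005, -0.0005]
```

View pics/t1.png

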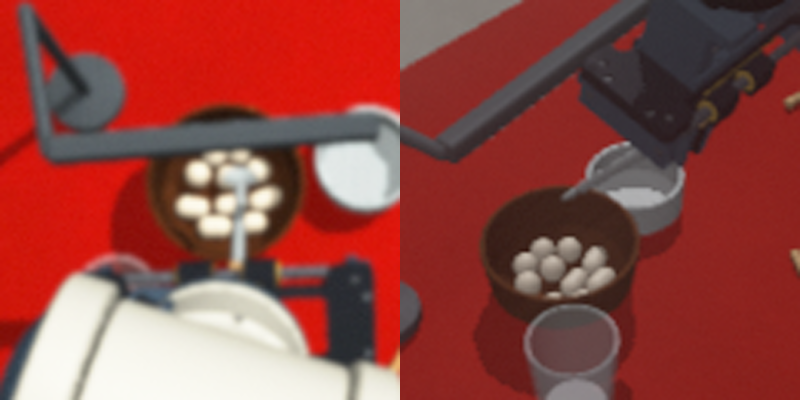

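The view shows the spoon head hanging over the gap between the ball and almond rows, with the gripper well clear of the lamp bar. Lowering.

jog_arm([
  {"delta_rot": [0,0,0],"travel": [-0.008,-0.001,0.03],"grip": -1},
  {"delta_rot": [0,0,0],"travel": [-0.016,-0.001,0.06],"grip": -1},
  {"delta_rot": [0,0,0],"travel": [-0.021,-0.001,0.08],"grip": -1},
  {"delta_rot": [0,0,0],"travel": [-0.024,-0.001,0.09],"grip": -1},
  {"delta_rot": [0,0,0],"travel": [-0.026,-0.001,0.1],"grip": -1},
  {"delta_rot": [0,0,0],"travel": [-0.029,-0.001,0.108],"grip": -1},
  {"delta_rot": [0,0,0],"travel": [-0.03,-0.001,0.113],"grip": -1},
  {"delta_rot": [0,0,0],"travel": [-0.03,-0.001,0.113],"grip": -1},
])

```text
time_s: 5.9
tool_pos: [499.5, -24.7, 131.5]
orientation: [[0.964, 0.067, 0.257], [0.065, -0.998, 0.017], [0.258, -0.0, -0.966]]
force: [-0.2, 0.4, -0.7]
gripper_width: 0.129
grip_force: 60.0
```

```bash
python3 - <<'E'
from go import *
s=robot.observe();print(s['force'],s['joint_positions'].round(2));rel(*tcp(2,-13,12),s);shaft()
R0=np.array(s['orientation']);
for d in([10,0,0],[0,10,0],[0,0,10]):
    r=Ro.from_euler('z',YB,degrees=True).as_matrix();print(d,(R0.T@r@np.array(d)/750).round(4))
E
```

```text
[-0.23186649  0.41151386 -0.67633213] [-0.22  0.34  1.97  0.13  0.58  1.18]
5.9 [499.5 -24.7 131.5] travel [-0.0, 0.0004, 0.0001] rot [-0.0, 0.0005, -0.0001]
top 459 lean in tool 25.3 side 0.7 x at z=-19 -4.5 zmax [159. 160. 160. 161. 162.] y 0.1
side 481 lean in tool 43.5 side 2.5 x at z=-19 -63.2 zmax [156. 157. 158. 158. 159.] y -2.9
[10, 0, 0] [ 0.0129 -0.      0.0034]
[0, 10, 0] [-0.     -0.0133  0.    ]
[0, 0, 10] [ 0.0034 -0.     -0.0129]
```

jog_arm([
  {"delta_rot": [0,0,0],"travel": [-0.009,0.003,-0.002],"grip": -1},
  {"delta_rot": [0,0,0],"travel": [-0.018,0.005,-0.005],"grip": -1},
  {"delta_rot": [0,0,0],"travel": [-0.025,0.0,-0.0065],"grip": -1},
  {"delta_rot": [0,0,0],"travel": [-0.03,-0.009,-0.008],"grip": -1},
  {"delta_rot": [0,0,0],"travel": [-0.032,-0.019,-0.0085],"grip": -1},
  {"delta_rot": [0,0,0],"travel": [-0.031,-0.028,-0.008],"grip": -1},
  {"delta_rot": [0,0,0],"travel": [-0.027,-0.036,-0.007],"grip": -1},
  {"delta_rot": [0,0,0],"travel": [-0.021,-0.044,-0.0055],"grip": -1},
])

```text
time_s: 6.8
tool_pos: [481.9, 7.1, 132.2]
orientation: [[0.963, 0.067, 0.26], [0.065, -0.998, 0.016], [0.261, 0.001, -0.965]]
force: [2.0, -7.6, 4.4]
gripper_width: 0.127
grip_force: 60.0
```

```bash
python3 - <<'E'
from go import *
s=robot.observe();print(s['force'],s['wrist_torque']);rel(*tcp(-14,20,12),s)
import nuts;nuts.run('n1')
E
```

```text
[ 2.00839729 -7.57235322  4.42390088] [-2.02601446 -1.49443927 -1.23628982]
6.8 [481.9   7.1 132.2] travel [-0.001, 0.0002, 0.0009] rot [0.0008, -0.0011, -0.0002]
side nut px 331 blobs (bx,by,n) [([16.0, 6.0], 284), ([-14.0, -24.0], 20), ([-31.0, 1.0], 26)]
top nut px 433 blobs (bx,by,n) [([-4.0, 11.0], 384), ([-18.0, -29.0], 49)]
```

View pics/n1.png

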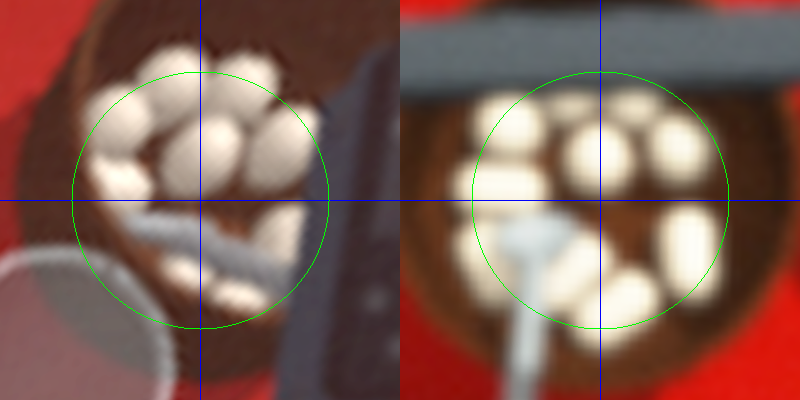

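The picture shows the spoon at about (-14,20), the near-half almonds swept left and one almond just past the bar line at (4,32). Carrying on round, at a slightly smaller radius.

jog_arm([
  {"delta_rot": [0,0,0],"travel": [0.008,0.0,0.002],"grip": -1},
  {"delta_rot": [0,0,0],"travel": [0.016,0.0,0.004],"grip": -1},
  {"delta_rot": [0,0,0],"travel": [0.025,0.0,0.0065],"grip": -1},
  {"delta_rot": [0,0,0],"travel": [0.034,0.004,0.009],"grip": -1},
  {"delta_rot": [0,0,0],"travel": [0.041,0.01,0.011],"grip": -1},
  {"delta_rot": [0,0,0],"travel": [0.045,0.018,0.012],"grip": -1},
  {"delta_rot": [0,0,0],"travel": [0.047,0.027,0.0125],"grip": -1},
  {"delta_rot": [0,0,0],"travel": [0.046,0.036,0.012],"grip": -1},
])

```text
time_s: 7.7
tool_pos: [518.5, -18.1, 131.7]
orientation: [[0.964, 0.067, 0.257], [0.065, -0.998, 0.017], [0.258, -0.0, -0.966]]
force: [-0.6, -0.4, -0.2]
gripper_width: 0.127
grip_force: 60.0
```

jog_arm([
  {"delta_rot": [0,0,0],"travel": [-0.003,0.008,-0.001],"grip": -1},
  {"delta_rot": [0,0,0],"travel": [-0.009,0.015,-0.0025],"grip": -1},
  {"delta_rot": [0,0,0],"travel": [-0.018,0.019,-0.005],"grip": -1},
  {"delta_rot": [0,0,0],"travel": [-0.028,0.02,-0.0075],"grip": -1},
  {"delta_rot": [0,0,0],"travel": [-0.037,0.018,-0.01],"grip": -1},
  {"delta_rot": [0,0,0],"travel": [-0.045,0.013,-0.012],"grip": -1},
  {"delta_rot": [0,0,0],"travel": [-0.05,0.006,-0.013],"grip": -1},
  {"delta_rot": [0,0,0],"travel": [-0.052,0.0,-0.014],"grip": -1},
])

```text
time_s: 8.5
tool_pos: [478.4, -19.6, 132.3]
orientation: [[0.964, 0.067, 0.259], [0.065, -0.998, 0.017], [0.26, 0.0, -0.966]]
force: [1.8, 0.3, 1.5]
gripper_width: 0.126
grip_force: 60.0
```

```bash
python3 - <<'E'
from go import *
s=robot.observe();print(s['force'],s['joint_positions'].round(2));rel(*tcp(-18,-7,12),s)
import nuts;nuts.run('n2')
E
```

```text
[1.80372585 0.31533682 1.46424479] [-0.22  0.32  2.01  0.14  0.56  1.18]
8.5 [478.4 -19.6 132.3] travel [0.0006, 0.001, 0.0013] rot [0.0002, -0.0005, 0.0]
side nut px 284 blobs (bx,by,n) [([28.0, 4.0], 183), ([-33.0, -7.0], 73), ([-14.0, 14.0], 26)]
top nut px 384 blobs (bx,by,n) [([-19.0, 12.0], 347), ([19.0, -20.0], 37)]
```

View pics/n2.png

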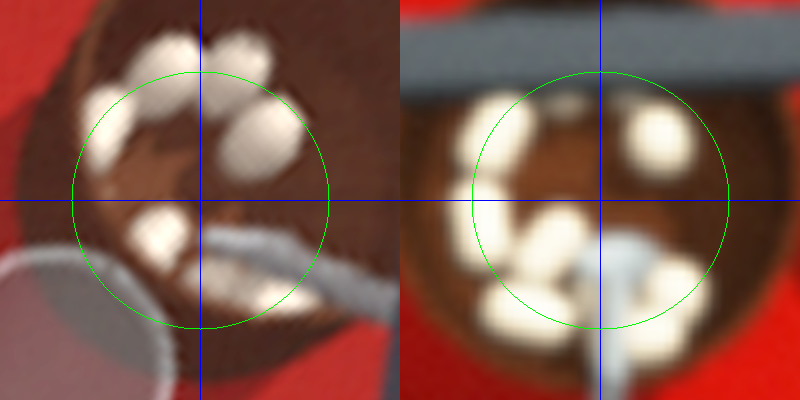

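The picture shows an almond far left at (21,32), three balls far, almonds near left, and two nuts near right whose shapes are partly hidden by the head. I'll lift out and look.

jog_arm([
  {"delta_rot": [0,0,0],"travel": [0.007,0,-0.026],"grip": -1},
  {"delta_rot": [0,0,0],"travel": [0.015,0,-0.06],"grip": -1},
  {"delta_rot": [0,0,0],"travel": [0.027,0,-0.103],"grip": -1},
  {"delta_rot": [0,0,0],"travel": [-0.02,0,-0.115],"grip": -1},
  {"delta_rot": [0,0,0],"travel": [-0.063,0,-0.127],"grip": -1},
  {"delta_rot": [0,0,0],"travel": [-0.063,0,-0.127],"grip": -1},
  {"delta_rot": [0,0,0],"travel": [-0.063,0,-0.127],"grip": -1},
])

```text
time_s: 9.3
tool_pos: [407.2, -24.7, 211.5]
orientation: [[0.964, 0.067, 0.257], [0.065, -0.998, 0.017], [0.257, -0.0, -0.966]]
force: [-0.1, 0.0, -0.6]
gripper_width: 0.129
grip_force: 60.0
```

```bash
python3 - <<'E'
from go import *
s=robot.observe();print(s['tool_pos'],s['joint_positions'].round(2));shaft()
import nuts;nuts.run('n3')
E
```

```text
[407.19948641 -24.67992016 211.46106322] [-0.29  0.07  2.04  0.13  0.79  1.14]
top 162 lean in tool 25.4 side -0.4 x at z=-19 7.0 zmax [138. 138. 139. 139. 140.] y -0.2
side 124 lean in tool 26.9 side 0.5 x at z=-19 3.4 zmax [136. 137. 137. 140. 140.] y -2.4
side nut px 354 blobs (bx,by,n) [([28.0, 4.0], 189), ([-22.0, -22.0], 67), ([-10.0, 8.0], 96)]
top nut px 385 blobs (bx,by,n) [([-12.0, 19.0], 309), ([19.0, -20.0], 37), ([-17.0, -28.0], 39)]
```

View pics/n3.png

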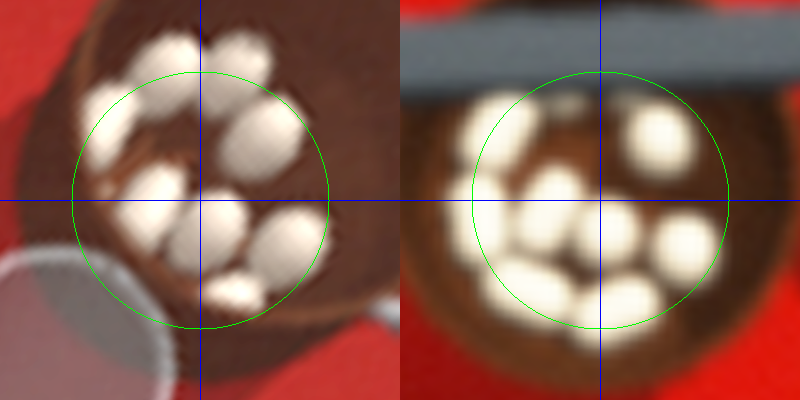

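The picture shows the mix clearly:
- **Balls, far:** about (31,11), (31,-12), (20,-20).
- **Balls, near:** (-10,-2), (-15,-28).
- **Almonds:** far at (21,33); the rest at (-7,38), (-2,16), (-30,23), (-36,-6).

The only slim margin is the right-half almond at y≈-6, so I'll check it numerically and also work out the way back.

```bash
python3 - <<'E'
from go import *
im=cv2.imread('pics/n3.png')[:,400:];g=cv2.cvtColor(im,cv2.COLOR_BGR2HSV)
m=(g[...,2]>165)&(g[...,1]<110)
for r in(295,300,305,310,315,320,325,330,335):
    x=np.where(m[r])[0];d=np.split(x,np.where(np.diff(x)>2)[0]+1);print('bx',round((200-r)/3.08,1),[(round((200-a[0])/3.08,1),round((200-a[-1])/3.08,1)) for a in d if len(a)])
# rim from the first top picture: outer dark-wood edge at z=60
D=np.load('top0.npz');P=D['P'].reshape(-1,3);q=P[(P[:,2]>57)&(P[:,2]<63)&(np.hypot(P[:,0]-607,P[:,1]+4)<75)]
print('rim y range',q[:,1].min(),q[:,1].max(),'x',q[:,0].min(),q[:,0].max())
s=robot.observe()
rel(Rt(-3,0),[432,-277.2,268],s)
E
```

```text
bx -30.8 [(np.float64(36.7), np.float64(-18.8))]
bx -32.5 [(np.float64(35.4), np.float64(-19.2))]
bx -34.1 [(np.float64(33.8), np.float64(-19.5))]
bx -35.7 [(np.float64(30.8), np.float64(22.1)), (np.float64(21.1), np.float64(-19.2))]
bx -37.3 [(np.float64(27.6), np.float64(19.2)), (np.float64(18.2), np.float64(-18.2))]
bx -39.0 [(np.float64(22.7), np.float64(15.6)), (np.float64(14.3), np.float64(-14.3)), (np.float64(-15.6), np.float64(-18.2))]
bx -40.6 [(np.float64(18.2), np.float64(15.6)), (np.float64(10.4), np.float64(10.4)), (np.float64(8.8), np.float64(-8.8)), (np.float64(-10.4), np.float64(-16.6))]
bx -42.2 [(np.float64(8.4), np.float64(-14.3))]
bx -43.8 [(np.float64(7.1), np.float64(-9.7))]
rim y range -70.48361468146497 62.534699997384536 x 542.1015039598245 673.7915284654172
9.5 [408.6 -24.8 211.5] travel [0.0276, 0.3379, -0.0707] rot [-0.01, -0.1657, 0.0759]
```

The almond spans y +9 to -19.5, so its centre is about -5.5. The bowl centre checks out at -4.0, so the margin is good enough. Taking the spoon back.

jog_arm([
  {"delta_rot": [0,0,0],"travel": [0.012,0,-0.046],"grip": -1},
  {"delta_rot": [-0.001,-0.02,0.01],"travel": [0.018,0.05,-0.07],"grip": -1},
  {"delta_rot": [-0.003,-0.06,0.025],"travel": [0.02,0.11,-0.071],"grip": -1},
  {"delta_rot": [-0.005,-0.1,0.045],"travel": [0.022,0.17,-0.071],"grip": -1},
  {"delta_rot": [-0.008,-0.14,0.06],"travel": [0.024,0.23,-0.071],"grip": -1},
  {"delta_rot": [-0.01,-0.166,0.076],"travel": [0.026,0.285,-0.071],"grip": -1},
  {"delta_rot": [-0.01,-0.166,0.076],"travel": [0.028,0.325,-0.071],"grip": -1},
  {"delta_rot": [-0.01,-0.166,0.076],"travel": [0.028,0.338,-0.071],"grip": -1},
])

```text
time_s: 10.3
tool_pos: [432.4, -280.1, 267.7]
orientation: [[0.999, -0.054, -0.001], [-0.054, -0.999, -0.0], [-0.001, 0.0, -1.0]]
force: [1.5, 0.5, -1.0]
gripper_width: 0.128
grip_force: 60.0
```

jog_arm([
  {"delta_rot": [0,0,0],"travel": [0,0,0],"grip": -1},
  {"delta_rot": [0,0,0],"travel": [0,0,0],"grip": -1},
  {"delta_rot": [0,0,0],"travel": [0,0,0],"grip": -1},
])

```text
time_s: 10.6
tool_pos: [431.4, -276.0, 268.5]
orientation: [[0.999, -0.052, -0.0], [-0.052, -0.999, 0.0], [-0.0, -0.0, -1.0]]
force: [-0.5, 0.7, 0.1]
gripper_width: 0.127
grip_force: 60.0
```

```bash
python3 - <<'E'
from go import *
rel(Rt(-3,0),[432,-277.2,268]);rel(Rt(-3,0),[432,-277.2,154]);shaft()
E
```

```text
10.6 [ 431.4 -276.   268.5] travel [0.0008, 0.0015, 0.0007] rot [-0.0002, 0.0001, 0.0003]
10.6 [ 431.4 -276.   268.5] travel [0.0009, 0.0016, 0.1527] rot [-0.0002, 0.0001, 0.0003]
top 86 lean in tool 25.1 side 1.9 x at z=-19 7.6 zmax [139. 139. 139. 140. 140.] y -2.5
side 98 lean in tool 0.2 side -7.6 x at z=-19 52.9 zmax [140. 141. 142. 144. 144.] y -3.2
```

jog_arm([
  {"delta_rot": [0,0,0],"travel": [-0.002,0.0015,0.02],"grip": -1},
  {"delta_rot": [0,0,0],"travel": [-0.002,0.0015,0.06],"grip": -1},
  {"delta_rot": [0,0,0],"travel": [-0.002,0.0015,0.095],"grip": -1},
  {"delta_rot": [0,0,0],"travel": [-0.002,0.0015,0.12],"grip": -1},
  {"delta_rot": [0,0,0],"travel": [-0.002,0.0015,0.135],"grip": -1},
  {"delta_rot": [0,0,0],"travel": [-0.002,0.0015,0.145],"grip": -1},
  {"delta_rot": [0,0,0],"travel": [-0.002,0.0015,0.152],"grip": -1},
  {"delta_rot": [0,0,0],"travel": [-0.002,0.0015,0.152],"grip": -1},
])

```text
time_s: 11.5
tool_pos: [429.4, -278.1, 156.0]
orientation: [[0.999, -0.052, -0.0], [-0.052, -0.999, -0.001], [-0.0, 0.001, -1.0]]
force: [-13.2, 5.1, 25.8]
gripper_width: 0.126
grip_force: 60.0
```

```bash
python3 - <<'E'
from go import *
s=robot.observe();print(s['force'],s['wrist_torque']);rel(Rt(-3,0),[432,-277.2,153.3],s)
for n in('top','side'):
    c=cam(n);P=pts(c).reshape(-1,3);H=cv2.cvtColor(c['pixels'],cv2.COLOR_RGB2HSV).reshape(-1,3).astype(int)
    D=np.load(n+'0.npz');P0=D['P'].reshape(-1,3);H0=cv2.cvtColor(D['px'],cv2.COLOR_RGB2HSV).reshape(-1,3).astype(int)
    for q,h in((P0,H0),(P,H)):
        k=(abs(q[:,0]-495)<30)&(abs(q[:,1]+281)<28)&(h[:,1]<90)&(q[:,2]>8)&(q[:,2]<70);print(n,k.sum(),np.median(q[k],0).round(1),q[k].max(0).round(1),q[k].min(0).round(1)) if k.sum() else print(n,0)
E
```

```text
[-13.17817612   5.14482617  25.79156949] [1.37439669 2.18487977 0.2918447 ]
11.5 [ 429.4 -278.1  156. ] travel [0.0033, -0.0014, 0.0035] rot [0.0004, 0.0002, -0.0]
top 47 [ 501.8 -279.6   27.5] [ 511.5 -268.6   65.9] [ 485.7 -292.8   10.1]
top 50 [ 506.  -280.2   27.8] [ 514.  -268.6   67.7] [ 491.  -295.7    8.4]
side 41 [ 495.5 -279.1   37. ] [ 512.8 -270.9   69. ] [ 478.5 -300.4    9.3]
side 36 [ 496.9 -278.7   46.4] [ 510.3 -269.3   69.7] [ 483.2 -294.2   16. ]
```

jog_arm([
  {"delta_rot": [0,0,0],"travel": [0,0,-0.012],"grip": -1},
  {"delta_rot": [0,0,0],"travel": [0,0,-0.03],"grip": -1},
  {"delta_rot": [0,0,0],"travel": [-0.005,0.0,-0.03],"grip": -1},
  {"delta_rot": [0,0,0],"travel": [-0.005,0.0,-0.03],"grip": -1},
  {"delta_rot": [0,0,0],"travel": [-0.005,0.0,-0.03],"grip": -1},
])

```text
time_s: 12.1
tool_pos: [426.1, -278.0, 176.7]
orientation: [[0.999, -0.053, -0.0], [-0.053, -0.999, 0.0], [-0.0, -0.0, -1.0]]
force: [-0.9, 1.0, -0.6]
gripper_width: 0.129
grip_force: 60.0
```

```bash
python3 - <<'E'
from go import *
s=robot.observe();print(s['force'],s['wrist_torque']);p=s['tool_pos'];print(p)
for n in('top','side'):
    c=cam(n);P=pts(c).reshape(-1,3);H=cv2.cvtColor(c['pixels'],cv2.COLOR_RGB2HSV).reshape(-1,3).astype(int)
    D=np.load(n+'0.npz');P0=D['P'].reshape(-1,3);H0=cv2.cvtColor(D['px'],cv2.COLOR_RGB2HSV).reshape(-1,3).astype(int)
    for q,h,o in((P0,H0,np.array([432,-277.2,153.3])),(P,H,np.array(p))):
        r=q-o;k=(abs(r[:,0]-60)<28)&(abs(r[:,1])<28)&(h[:,1]<90)&(r[:,2]<-85)&(r[:,2]>-146)
        r=r[k];f=np.polyfit(r[:,2],r[:,0],1);print(n,k.sum(),'x at rel z -100,-140',np.polyval(f,[-100,-140]).round(1),'max',r.max(0).round(1),'min',r.min(0).round(1))
E
```

```text
[-0.85472792  0.97093212 -0.61673701] [ 0.00676565  0.06551391 -0.03615693]
[ 426.05166166 -278.00129808  176.70912858]
top 49 x at rel z -100,-140 [59.6 75.7] max [ 79.7   8.6 -87.4] min [  53.7  -18.5 -145.9]
top 48 x at rel z -100,-140 [66.3 84. ] max [ 83.5   8.9 -86.6] min [  58.5  -14.8 -137.9]
side 39 x at rel z -100,-140 [56.6 77.6] max [ 80.8   6.3 -85.2] min [  48.3  -23.2 -144. ]
side 32 x at rel z -100,-140 [62.8 83.9] max [ 77.3   9.5 -85.1] min [  54.    -3.8 -126.3]
```

The head sits about 7 mm farther forward relative to the tool than at the start, so the spoon has turned about 2.5° in the grip. I'll tilt the tool back by that much, then lower.

jog_arm([
  {"delta_rot": [0,-0.026,0],"travel": [0.005,0,0],"grip": -1},
  {"delta_rot": [0,-0.026,0],"travel": [0.005,0,0],"grip": -1},
  {"delta_rot": [0,-0.026,0],"travel": [0.005,0,0.01],"grip": -1},
  {"delta_rot": [0,-0.026,0],"travel": [0.005,0,0.018],"grip": -1},
  {"delta_rot": [0,-0.026,0],"travel": [0.005,0,0.024],"grip": -1},
  {"delta_rot": [0,-0.026,0],"travel": [0.005,0,0.028],"grip": -1},
  {"delta_rot": [0,-0.026,0],"travel": [0.005,0,0.028],"grip": -1},
])

```text
time_s: 12.9
tool_pos: [429.8, -278.2, 155.6]
orientation: [[0.998, -0.053, -0.041], [-0.053, -0.999, 0.003], [-0.041, -0.0, -0.999]]
force: [0.1, -1.2, -0.3]
gripper_width: 0.129
grip_force: 60.0
```

```bash
cat > chk.py <<'E'
from go import *
s=robot.observe();print(s['time_s'],s['force'],s['wrist_torque'],s['tool_pos'])
for n in('top','side'):
    c=cam(n);P=pts(c).reshape(-1,3);H=cv2.cvtColor(c['pixels'],cv2.COLOR_RGB2HSV).reshape(-1,3).astype(int)
    D=np.load(n+'0.npz');P0=D['P'].reshape(-1,3);H0=cv2.cvtColor(D['px'],cv2.COLOR_RGB2HSV).reshape(-1,3).astype(int)
    for q,h in((P0,H0),(P,H)):
        k=(abs(q[:,0]-492)<28)&(abs(q[:,1]+280)<22)&(h[:,1]<90)&(q[:,2]<70)&(q[:,2]>9);r=q[k]
        f=np.polyfit(r[:,2],r[:,0],1);print(n,k.sum(),'x at z 53,15',np.polyval(f,[53,15]).round(1),'max',r.max(0).round(1),'min',r.min(0).round(1))
        w=(h[:,0]>5)&(h[:,0]<25)&(h[:,1]>70)&(q[:,2]>140)&(q[:,2]<230)&(np.hypot(q[:,0]-430,q[:,1]+277)<60)
        if w.sum()>9:print('  handle',w.sum(),q[w].mean(0).round(1),q[w].max(0).round(1))
E
python3 chk.py
```

```text
12.9 [ 0.11891913 -1.17826344 -0.32011116] [-0.00863631  0.01849624  0.02745301] [ 429.79195681 -278.22318114  155.58182554]
top 47 x at z 53,15 [491.7 507. ] max [ 511.5 -268.6   65.9] min [ 485.7 -292.8   10.1]
  handle 107 [ 431.1 -275.8  183.9] [ 452.  -270.6  212.1]
top 49 x at z 53,15 [492.1 505.8] max [ 508.5 -268.5   69.7] min [ 485.4 -294.     9.4]
side 41 x at z 53,15 [488.8 508.7] max [ 512.8 -270.9   69. ] min [ 478.5 -300.4    9.3]
  handle 109 [ 428.8 -274.1  181.5] [ 452.3 -269.7  211.9]
side 33 x at z 53,15 [489.6 508.5] max [ 512.4 -269.8   61. ] min [ 485.9 -292.6   16. ]
```

The head is now back at its original place within about 1 mm, with no contact force. Lowering 2 mm and opening.

jog_arm([
  {"delta_rot": [0,0,0],"travel": [0,0,0.0025],"grip": -1},
  {"delta_rot": [0,0,0],"travel": [0,0,0.0025],"grip": -1},
  {"delta_rot": [0,0,0],"travel": [0,0,0.0025],"grip": -1},
])

```text
time_s: 13.3
tool_pos: [430.0, -278.4, 154.2]
orientation: [[0.998, -0.053, -0.041], [-0.053, -0.999, 0.002], [-0.041, 0.0, -0.999]]
force: [1.2, -0.5, -0.7]
gripper_width: 0.129
grip_force: 60.0
```

jog_arm([
  {"delta_rot": [0,0,0],"travel": [0,0,0],"grip": 1},
  {"delta_rot": [0,0,0],"travel": [0,0,0],"grip": 1},
  {"delta_rot": [0,0,0],"travel": [0,0,0],"grip": 1},
  {"delta_rot": [0,0,0],"travel": [0,0,0],"grip": 1},
  {"delta_rot": [0,0,0],"travel": [0,0,0],"grip": 1},
  {"delta_rot": [0,0,0],"travel": [0,0,0],"grip": 1},
  {"delta_rot": [0,0,0],"travel": [0,0,0],"grip": 1},
  {"delta_rot": [0,0,0],"travel": [0,0,0],"grip": 1},
])

```text
time_s: 14.1
tool_pos: [429.9, -278.3, 154.1]
orientation: [[0.998, -0.053, -0.041], [-0.053, -0.999, 0.002], [-0.041, -0.0, -0.999]]
force: [0.3, 0.6, -0.1]
gripper_width: 0.802
grip_force: 0.0
```

jog_arm([
  {"delta_rot": [0,0,0],"travel": [0,0,0],"grip": 1},
  {"delta_rot": [0,0,0],"travel": [0,0,0],"grip": 1},
  {"delta_rot": [0,0,0],"travel": [0,0,0],"grip": 1},
  {"delta_rot": [0,0,0],"travel": [0,0,-0.02],"grip": 1},
  {"delta_rot": [0,0,0],"travel": [0,0,-0.07],"grip": 1},
  {"delta_rot": [0,0,0],"travel": [0,0,-0.12],"grip": 1},
  {"delta_rot": [0,0,0],"travel": [0,0,-0.16],"grip": 1},
  {"delta_rot": [0,0,0],"travel": [0,0,-0.16],"grip": 1},
])

```text
time_s: 14.9
tool_pos: [436.4, -279.7, 277.9]
orientation: [[0.998, -0.053, -0.036], [-0.053, -0.999, -0.002], [-0.035, 0.004, -0.999]]
force: [-0.3, 0.5, -0.4]
gripper_width: 0.999
grip_force: 0.0
```

jog_arm([
  {"delta_rot": [0,0,0],"travel": [-0.15,0.15,0],"grip": 1},
  {"delta_rot": [0,0,0],"travel": [-0.15,0.2,0],"grip": 1},
  {"delta_rot": [0,0,0],"travel": [-0.15,0.25,0],"grip": 1},
  {"delta_rot": [0,0,0],"travel": [-0.15,0.3,0],"grip": 1},
  {"delta_rot": [0,0,0],"travel": [-0.15,0.35,0],"grip": 1},
  {"delta_rot": [0,0,0],"travel": [-0.15,0.35,0],"grip": 1},
  {"delta_rot": [0,0,0],"travel": [-0.15,0.35,0],"grip": 1},
  {"delta_rot": [0,0,0],"travel": [-0.15,0.35,0],"grip": 1},
])

```text
time_s: 15.7
tool_pos: [308.1, -535.0, 277.4]
orientation: [[0.998, -0.054, -0.041], [-0.054, -0.999, 0.004], [-0.042, -0.002, -0.999]]
force: [-0.3, 0.4, 0.3]
gripper_width: 1.0
grip_force: 0.0
```

```bash
python3 chk.py; python3 - <<'E'
import nuts;nuts.run('n4')
from go import *
c=cam('top');d=cam('side');a=cv2.resize(c['pixels'][100:245,130:380],(500,290),interpolation=2);b=cv2.resize(d['pixels'][110:260,100:380],(500,268),interpolation=2)
m=np.zeros((600,800,3),np.uint8);m[:290,:500]=a;m[300:568,:500]=b;n=cv2.imread('pics/n4.png')[:,:,::-1]
m[:300,500:]=cv2.resize(n[:,400:],(300,300));m[300:,500:]=cv2.resize(n[:,:400],(300,300));cv2.imwrite('pics/end.png',m[:,:,::-1])
E
```

```text
15.7 [-0.25285044  0.37129355  0.31500441] [ 0.01078559 -0.02175209 -0.04386417] [ 308.10181052 -534.98331463  277.35165732]
top 47 x at z 53,15 [491.7 507. ] max [ 511.5 -268.6   65.9] min [ 485.7 -292.8   10.1]
  handle 107 [ 431.1 -275.8  183.9] [ 452.  -270.6  212.1]
top 47 x at z 53,15 [491.1 506.2] max [ 508.8 -269.1   69.8] min [ 482.7 -293.6    9.1]
  handle 105 [ 431.8 -276.1  183.8] [ 451.9 -270.9  214.4]
side 41 x at z 53,15 [488.8 508.7] max [ 512.8 -270.9   69. ] min [ 478.5 -300.4    9.3]
  handle 109 [ 428.8 -274.1  181.5] [ 452.3 -269.7  211.9]
side 37 x at z 53,15 [487.5 506.7] max [ 505.4 -269.7   68.1] min [ 478.7 -283.1   17.4]
  handle 72 [ 435.9 -274.2  167.9] [ 450.9 -270.4  202.1]
side nut px 340 blobs (bx,by,n) [([28.0, 4.0], 178), ([-22.0, -22.0], 66), ([-10.0, 8.0], 94)]
top nut px 406 blobs (bx,by,n) [([-12.0, 19.0], 315), ([19.0, -19.0], 45), ([-18.0, -27.0], 46)]
```

View pics/end.png

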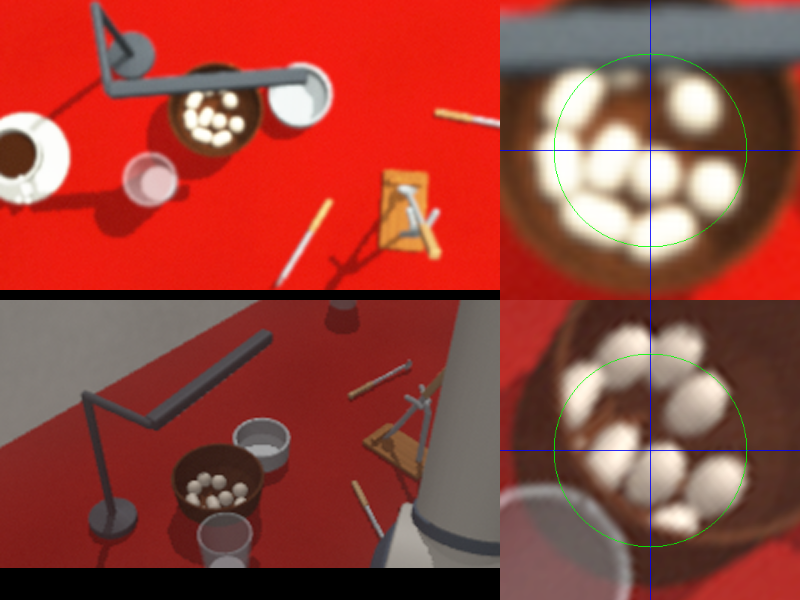

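The final picture shows the spoon standing in its fork within about 1–2 mm of where it started, all ten nuts mixed in the bowl, and the lamp, cup, glass and ashtray undisturbed. Handing in.

```bash
python3 -c "
from rig import robot
print(robot.job_done())"
```

```text
the job is handed in; nothing more can be done
None
```

The job is handed in (no verdict was returned): the nuts are mixed by my final images, with the right half's only almond about 5 mm past centre, and the spoon is back in its stand within about 2 mm of its starting place.

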